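# Load the seat bracket into the shuttle press and start the cycle

## Task

Set the steel seat bracket into the matching rectangular pocket of the blue nest block, fully home and flat on the pocket floor, without letting it drop, and let go of it. Only then press the green start button under its visor fully down and release it so that it springs back. Never press the red button, and leave the brass flange, the screwdriver and the pliers where they are.

Things in the scene. Friction and masses are not known exactly. Their poses are not given: they have to be found in the camera images.
- bracket: Loose bright steel seat bracket, about 0.4 kg: base plate 110 (along its x) x 70 (along its y) x 8 mm thick, with an upright ear in the middle, 60 mm long along x, 12 mm thick along y, its top 54 mm above the underside and a brass bush in it. Origin: centre of the underside; z up. Starts lying on the table, ear up.
- nest_in (a point): Centre of the floor of the pocket in the blue nest block (block 180 x 140 mm, 26 mm high, fixed to the table). Pocket 114 (along x) x 74 mm (along y), 10 mm deep, its floor 16 mm above the table. z up. Either way round is right for the bracket. The press, 275 mm high, begins 160 mm off along +y.
- start_top (a point): Centre of the top face of the round green start button (40 mm across, top 20 mm above the panel). z: outward along the button's axis, which leans 40 degrees from vertical, roughly towards the robot; x: up the slope; y: across the box. The point moves with the button.
- start_pod: Grey sloping control box with the green button (green dot on its back), 100 deep, 110 wide, 106 mm high at the back. A clear plastic visor with a dark frame, 4 mm thick, 90 wide, stands square to the panel 36 mm up the slope from the button's axis and reaches 60 mm out from the panel, barring the way from above. Origin: centre of underside. The grey and yellow boxes may be in each other's place.
- start (a joint): Travel of the green button in m: 0 released, 0.008 fully down; about 5 N holds it fully down, and it springs back.
- stop_top (a point): Same point of the red stop button on its yellow box, built just like the grey one. Not to be pressed.
- stop (a joint): Travel of the red button in m: 0 released, 0.008 fully down.
- hub: Bystander: round brass flange 84 mm across, 40 mm high with a central boss. Origin: centre of underside.
- screwdriver: Bystander: screwdriver with a red handle, 200 mm long, lying along its x.
- pliers: Bystander: steel pliers, 170 mm long along x, 14 mm high, lying flat. (Hammer, drill, can and bins farther out are not in the way.)
Things that resemble listed ones, but are neither listed nor needed, are in the scene too. There is more than one size of the start_pod; the job needs the largest.

How it is judged:
By the outcome, as a careful person would: the job done as asked, in the order asked, and still so for the second after the job is handed in, with the robot touching nothing.
It also fails if it takes over 51 s, if anything falls off the work surface, if the arm or the gripper's body presses on something with over 40 N, if the wrist force passes 120 N, or if a joint passes its speed limit or range.

## Robot

A 6-joint arm with a two-finger parallel gripper is mounted at the origin on the work surface. World frame = base frame: x ahead of the robot, y to its left, z up, the work surface at z = 0. Lengths are in mm, angles in rad, forces in N, time in s.
With the tool pointing down it reaches from about 350 to 725 mm from the base axis. Payload 6 kg.
Tool frame: the origin (TCP) lies at the very end of the fingers, on their centre line; the grasp point (between the pads) lies 19 mm behind it; z points along the fingers, y is the direction in which the jaws open and shut (so a half turn about z gives the same grasp; the last joint's range is limited). The gripper opens to 85 mm and grips with 20 to 120 N. Pads are 22 mm wide; open, the fingers measure 114 mm over their backs; the gripper's body (76 mm by 85 mm) begins 54 mm behind the grasp point. The pads swing forward as they close: fully open they stand 13 mm farther back than shut.
Start: joints at [-0.969, 0.04, 0.085, 0, -1.615, -0.334], TCP at [158.776, -578.588, 231.261] pointing down, gripper open.
Joint ranges: [-2.56, 2.56], [-1.29, 2.01], [-1.08, 1.49], [-3.29, 1.98], [-2.81, -0.18], [-2.99, 2.99]. Speed limits (rad/s): [2.57, 2.57, 3.01, 3.14, 3.14, 3.14].

## Interface

Orientations are given as a 3x3 rotation matrix whose columns are the frame's x, y, z axes.
In Python, from station import ctrl, vision gives the robot as it stands.
- The arm moves only by the tool play_rows, never from a script. Its argument "steps" is a list of rows, each a list of 5 numbers: the shift along the world's x, y, z in cm, then the turn about the world's z in degrees, then the opening in per cent of the stroke, from 0 (shut) to 100 (fully open). A call has 1 to 8 rows; each row is the pose to reach, as a shift and turn from the pose commanded when the call began; what a row does not reach only later rows make up. A row lasts 1/8 s, in which the tool goes at most 62.5 mm and 10.7 degrees, less where a joint would pass 70% of its speed; a pose out of reach is approached as far as the arm can. A call with a gripper value outside its range is refused whole. The fingers move at their own pace and stop on an object; "squeeze" is the grip in N (left out, the last holds). Time passes only in rows, so rows that repeat a pose let the fingers close. It gives the time, the measured TCP pose, the force and the opening at its end, in the units of the state.
- ctrl.get_state(): the state, without advancing time (a new reading comes with each control period).
- vision.read_camera(name): name is "scene" or "top" or "wrist"; returns a dict with "image" (420x560x3 uint8, blue, green, red), "K" (3x3 intrinsics, pixels), "R" (3x3) and "t" (3): a world point X has camera coordinates R X + t. Camera axes: x right, y down, z forward; pixel columns grow to the right and rows downward; lengths in mm; the calibration is good to about 2 mm. The wrist camera is an equidistant fisheye: a pixel r from the principal point sees the ray r / f radians off the axis. A picture is of the moment at which its call begins. There is no depth.
- ctrl.hand_in(): hands the job in, once; it reports no verdict.
The state is a dict: "clock": time; "joint_positions": joint angles; "joint_velocities": joint speeds; "joint_efforts": joint torques, N m; "position": TCP position; "tool_rot": TCP orientation; "force": force on the tool from outside, world axes, zero at the start; "ft_torque": the same for the moment, N m; "width": finger opening in mm.
Only numpy, scipy, OpenCV 4.12 (cv2) and the standard library are available. Lean on these libraries where they do the work, as an engineer would, in place of code of your own. Each camera call takes 0.05 s, during which the arm holds its last target. There are 200 camera calls.

## Working session

There is one attempt and no reset: what is moved stays moved. The work goes in short steps, Python scripts to look and compute and a tool call to move; the robot and the scene stay as the last step left them, time stands still between calls to the robot, and variables do not carry over. Pictures are saved under pics/ and viewed, about 8 in all and at most 12, crops included, and the job is handed in when it is done.

Besides the shell and the picture viewer there is one more tool, called after "Request:" as name([rows], argument=value, ...), one row to a line, values as JSON. play_rows: Moves the arm, as the interface text tells. Its arguments: {"type":"object","properties":{"steps":{"type":"array","items":{"type":"array","items":{"type":"number"}}},"squeeze":{"type":"number"}},"required":["steps"]}

```bash
mkdir -p pics; ls
cat > h.py <<'E'
import numpy as np, cv2, pickle
from station import ctrl, vision
def grab(n,tag):
    c=vision.read_camera(n); pickle.dump(c,open(f'pics/{tag}.pkl','wb')); cv2.imwrite(f'pics/{tag}.png',c['image']); return c
def load(tag): return pickle.load(open(f'pics/{tag}.pkl','rb'))
def px2w(c,u,v,z,fish=False):
    K,R,t=map(np.array,(c['K'],c['R'],c['t'])); 
    p=np.array([(u-K[0,2])/K[0,0],(v-K[1,2])/K[1,1],1.])
    if fish:
        r=np.hypot(p[0],p[1]); p=np.array([p[0]/r*np.sin(r),p[1]/r*np.sin(r),np.cos(r)])
    d=R.T@p; o=-R.T@t; return o+d*(z-o[2])/d[2]
def w2px(c,X,fish=False):
    K,R,t=map(np.array,(c['K'],c['R'],c['t'])); q=R@np.array(X,float)+t
    if fish:
        r=np.hypot(q[0],q[1]); th=np.arctan2(r,q[2]); q=np.array([q[0]/r*th,q[1]/r*th,1])
    return (K@(q/q[2]))[:2]
E
python3 - <<'E'
from h import *
a=grab('top','top0');b=grab('scene','scene0')
for c in(a,b): print(c['K'],c['R'],c['t'])
print(ctrl.get_state())
cv2.imwrite('pics/top0b.png',cv2.resize(a['image'],(800,600),interpolation=cv2.INTER_CUBIC))
cv2.imwrite('pics/scene0b.png',cv2.resize(b['image'],(800,600),interpolation=cv2.INTER_CUBIC))
E
```

```text
pics
[[461.80308123   0.         276.22883674]
 [  0.         461.80308123 204.12117987]
 [  0.           0.           1.        ]] [[ 0.00362241 -0.99993211  0.01107446]
 [-0.9927919  -0.0049228  -0.11974977]
 [ 0.11979616 -0.01056085 -0.99274234]] [-153.32029659  479.80307269 1329.77492061]
[[460.14627387   0.         272.48500539]
 [  0.         460.14627387 201.80461431]
 [  0.           0.           1.        ]] [[ 0.66507778  0.74673689 -0.00745492]
 [ 0.5525892  -0.49882686 -0.66769525]
 [-0.50231139  0.43994976 -0.74439739]] [-229.19746293 -282.7618956  1724.16944864]
{'clock': 0.1, 'joint_positions': array([-9.69286333e-01,  4.07665230e-02,  8.39459214e-02, -4.21781375e-04,
       -1.61551765e+00, -3.33685903e-01]), 'joint_velocities': array([ 3.24232021e-04, -1.78238830e-03,  3.17071785e-03,  2.89177393e-03,
        8.19755812e-05, -1.63579100e-03]), 'joint_efforts': array([-5.41666392e-03, -3.69347370e+01,  3.48278224e+01,  6.95178643e+00,
       -4.62882395e-03, -8.11018367e-06]), 'position': array([ 158.77189122, -578.30946254,  230.38710992]), 'tool_rot': array([[-9.64344065e-01, -2.64651181e-01, -5.25155693e-04],
       [-2.64651681e-01,  9.64342889e-01,  1.50973511e-03],
       [ 1.06876978e-04,  1.59488743e-03, -9.99998722e-01]]), 'force': array([-0.25324319,  0.040607  ,  0.29465396]), 'ft_torque': array([-0.00128765, -0.01598165, -0.01806939]), 'width': 85.201565946104}
```

View pics/top0b.png

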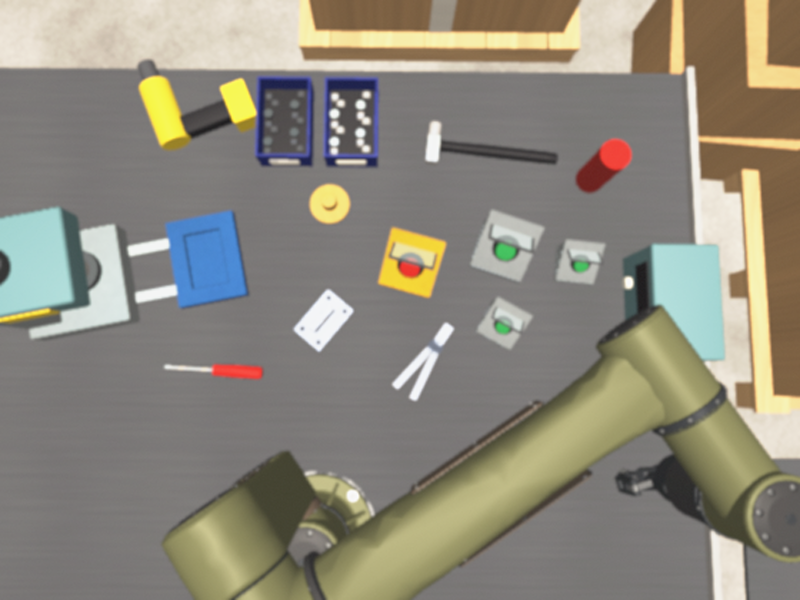

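View pics/scene0b.png

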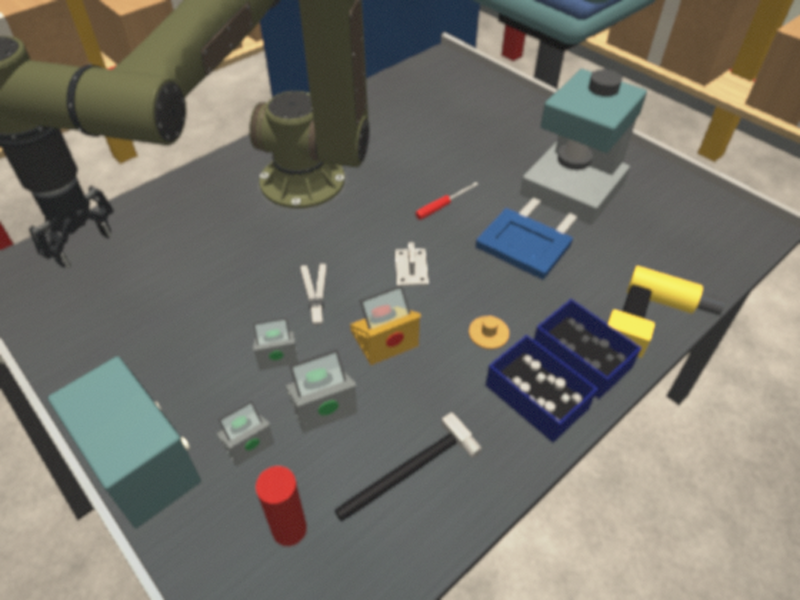

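Top view (800-scale pixels):
- bracket: (324,320)
- nest: (206,258), with the pocket inside it
- yellow/red pod: (410,265)
- grey pods: (508,245), (581,262) and (505,323). The first is clearly the largest, so it should be the start_pod. I'll confirm it in a crop.

Run:
```python
from h import *
a=load('top0'); im=a['image']; hsv=cv2.cvtColor(im,cv2.COLOR_BGR2HSV)
def rep(name,m,box,z):
    x0,y0,x1,y1=[int(v*.7) for v in box]; mm=np.zeros_like(m); mm[y0:y1,x0:x1]=m[y0:y1,x0:x1]
    cs,_=cv2.findContours(mm,cv2.RETR_EXTERNAL,cv2.CHAIN_APPROX_NONE); c=max(cs,key=cv2.contourArea)
    P=np.array([px2w(a,u,v,z)[:2] for u,v in c[:,0]],np.float32)
    (cx,cy),(w,h),an=cv2.minAreaRect(P); print(name,round(cx,1),round(cy,1),'size',round(w,1),round(h,1),'ang',round(an,1))
br=cv2.inRange(hsv,(0,0,150),(180,60,255)); rep('bracket',br,(285,280,365,360),8)
bl=cv2.inRange(hsv,(100,100,60),(125,255,255)); rep('nest',bl,(160,200,255,315),26)
gr=cv2.inRange(hsv,(45,80,40),(85,255,255))
for n,b,s in(('big',(470,200,545,285),1),('r',(555,235,610,290),.7),('low',(475,295,535,350),.7)): rep(n+' green',gr,b,70*s)
gy=cv2.inRange(hsv,(0,0,95),(180,60,255))
for n,b in(('big',(465,200,550,290)),('r',(550,230,615,290)),('low',(470,290,540,355))): rep(n+' body',gy,b,60)
c1=im[140:260,260:435]; cv2.imwrite('pics/c1.png',cv2.resize(c1,None,fx=4.5,fy=4.5,interpolation=cv2.INTER_CUBIC))
c2=im[140:250,110:260]; cv2.imwrite('pics/c2.png',cv2.resize(c2,None,fx=5,fy=5,interpolation=cv2.INTER_CUBIC))
```

```text
bracket 424.4 -2.2 size 77.1 117.2 ang 50.2
nest 548.7 240.4 size 182.5 143.0 ang 11.8
big green 559.8 -373.3 size 32.2 43.5 ang 0.3
r green 533.4 -530.5 size 17.8 29.7 ang 0.3
low green 405.4 -368.7 size 26.0 20.2 ang 89.2
big body 575.8 -379.0 size 173.3 185.8 ang 89.5
r body 545.2 -530.9 size 120.7 132.5 ang 0.3
low body 418.0 -371.7 size 126.5 140.5 ang 0.2
```

View pics/c1.png

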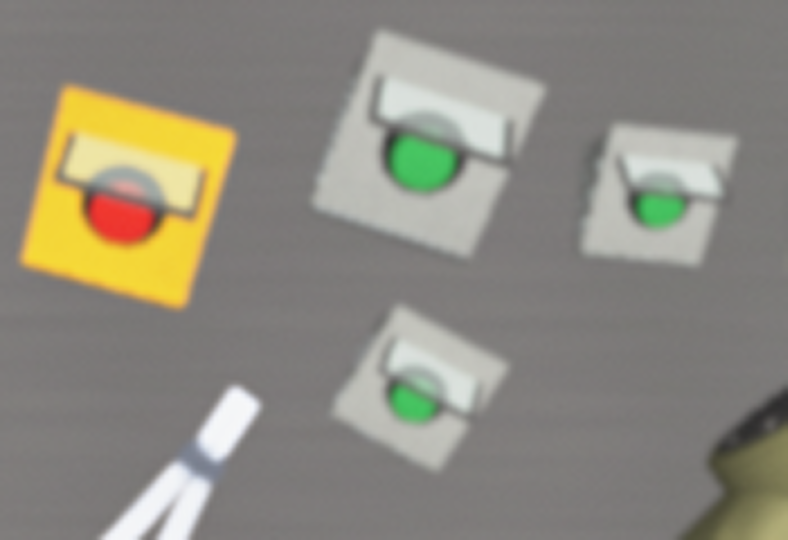

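View pics/c2.png

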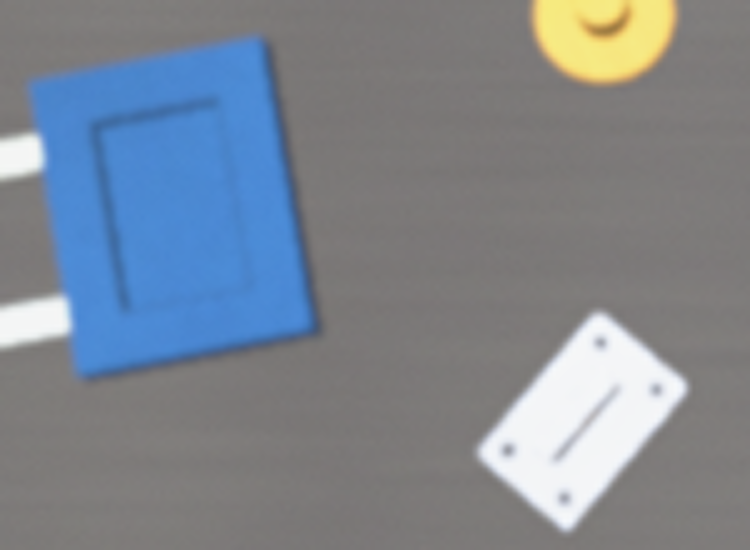

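The pods crop confirms the choice: the grey pod at (430,140) in the crop is as large as the yellow one, while the two others, at (660,195) and (420,385), are clearly smaller. In the other crop the pocket is centred in the block and the bracket's ear runs along its long axis. The fitted sizes are a few mm over nominal because of blur. I'll move over the bracket.

Request:
play_rows([
  [26.5, 57.6, 0, -55.2, 100],
  [26.5, 57.6, 0, -55.2, 100],
  [26.5, 57.6, 0, -55.2, 100],
  [26.5, 57.6, 0, -55.2, 100],
  [26.5, 57.6, 0, -55.2, 100],
  [26.5, 57.6, 0, -55.2, 100],
  [26.5, 57.6, 0, -55.2, 100],
  [26.5, 57.6, 0, -55.2, 100],
])

```text
clock: 1.1
position: [348.8, -167.4, 231.7]
tool_rot: [[-0.767, 0.641, 0.001], [0.641, 0.767, 0.0], [-0.0, 0.001, -1.0]]
force: [0.8, 1.3, 0.2]
width: 85.4
```

Request:
play_rows([
  [7.5, 16.5, -3, 0, 100],
  [7.5, 16.5, -3, 0, 100],
  [7.5, 16.5, -3, 0, 100],
  [7.5, 16.5, -3, 0, 100],
  [7.5, 16.5, -3, 0, 100],
])

```text
clock: 1.72
position: [423.5, -4.3, 201.6]
tool_rot: [[-0.768, 0.64, -0.001], [0.64, 0.768, -0.0], [0.0, -0.001, -1.0]]
force: [0.7, -0.2, 0.4]
width: 85.4
```

Run:
```python
from h import *
s=ctrl.get_state(); print(s['position'],s['tool_rot'],s['joint_positions'],s['clock'])
c=grab('wrist','w1'); print(c['K'],c['R'],c['t'])
im=cv2.resize(c['image'],(800,600),interpolation=cv2.INTER_CUBIC)
for X in ([424.4,-2.2,8],): print(w2px(c,X,True))
a=grab('top','top1')
cv2.imwrite('pics/w1b.png',im)
```

```text
[423.4820985   -4.29519295 201.63069947] [[-7.68107159e-01  6.40321063e-01 -5.73804629e-04]
 [ 6.40321300e-01  7.68107047e-01 -4.42819934e-04]
 [ 1.57196449e-04 -7.07552487e-04 -9.99999737e-01]] [ 4.72470833e-01 -4.52696545e-01 -3.89386224e-01  1.33449397e-04
 -1.63481911e+00 -2.73817512e+00] 1.725
[[325.1922621    0.         277.55871857]
 [  0.         325.1922621  215.14673297]
 [  0.           0.           1.        ]] [[ 6.40372651e-01  7.68064340e-01 -1.91955964e-04]
 [ 7.34834915e-01 -6.12594907e-01  2.91110164e-01]
 [ 2.23473745e-01 -1.86560043e-01 -9.56689519e-01]] [-267.56706281 -343.109051    255.65976859]
[279.93697033 189.08562213]
```

View pics/w1b.png

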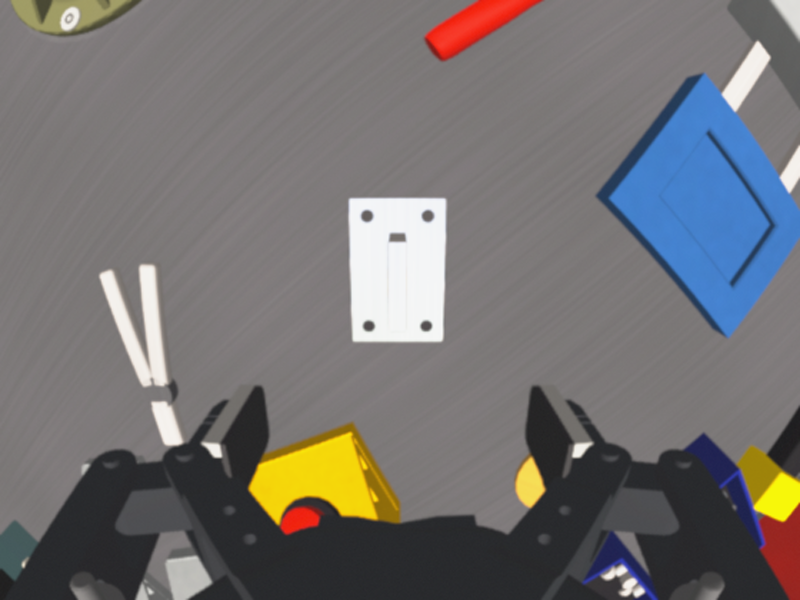

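The wrist view shows the bracket plate upright at 800-px corners (348,198), (446,198), (444,341) and (353,341), with the ear along its length. The nest is at upper right and the pocket edges are visible. I'll measure both from this view.

```bash
cat >> h.py <<'E'
def rect(c,m,box,z,fish=True):
    x0,y0,x1,y1=box; mm=np.zeros_like(m); mm[y0:y1,x0:x1]=m[y0:y1,x0:x1]
    cs,_=cv2.findContours(mm,cv2.RETR_EXTERNAL,cv2.CHAIN_APPROX_NONE); k=max(cs,key=cv2.contourArea)
    P=np.array([px2w(c,u,v,z,fish)[:2] for u,v in k[:,0]],np.float32)
    return cv2.minAreaRect(P)
E
python3 - <<'E'
from h import *
c=load('w1'); hsv=cv2.cvtColor(c['image'],cv2.COLOR_BGR2HSV)
print(rect(c,cv2.inRange(hsv,(0,0,175),(180,60,255)),(230,125,325,250),8))
# nest top face: brighter blue than the side
h=hsv[130,510]; print('top face hsv',h, 'side', hsv[90,455])
print(rect(c,cv2.inRange(hsv,(100,100,int(h[2])-25),(125,255,255)),(400,40,560,245),26))
a=load('top1'); hs=cv2.cvtColor(a['image'],cv2.COLOR_BGR2HSV)
print('top nest',rect(a,cv2.inRange(hs,(100,100,60),(125,255,255)),(112,140,178,220),26,False))
E
```

```text
((423.97747802734375, -4.597145080566406), (70.79499053955078, 110.77238464355469), 50.34662628173828)
top face hsv [107 169 205] side [107 138  89]
((549.3004760742188, 240.02938842773438), (179.13299560546875, 139.56814575195312), 11.704841613769531)
top nest ((560.4362182617188, 242.9593505859375), (158.05413818359375, 143.11961364746094), 12.017380714416504)
```

Request:
play_rows([
  [0, 0, -6, 0.2, 100],
  [0, 0, -12, 0.2, 100],
  [0, 0, -16, 0.2, 100],
  [0, 0, -17.9, 0.2, 100],
  [0, 0, -17.9, 0.2, 100],
  [0, 0, -17.9, 0.2, 100],
])

```text
clock: 2.58
position: [424.4, -4.6, 24.3]
tool_rot: [[-0.769, 0.639, 0.002], [0.639, 0.769, 0.001], [-0.001, 0.002, -1.0]]
force: [1.1, -0.2, 0.8]
width: 85.3
```

Request:
play_rows([
  [0, 0, 0, 0, 0],
  [0, 0, 0, 0, 0],
  [0, 0, 0, 0, 0],
  [0, 0, 0, 0, 0],
  [0, 0, 0, 0, 0],
  [0, 0, 0, 0, 0],
  [0, 0, 0, 0, 0],
  [0, 0, 0, 0, 0],
], squeeze=60)

```text
clock: 3.58
position: [423.8, -4.1, 23.0]
tool_rot: [[-0.77, 0.638, 0.0], [0.638, 0.77, 0.0], [-0.0, 0.001, -1.0]]
force: [0.8, 2.0, 2.6]
width: 10.8
```

Request:
play_rows([
  [0, 0, 0.5, 0, 0],
  [0, 0, 3, 0, 0],
  [0, 0, 7, 0, 0],
  [0, 0, 9, 0, 0],
  [0, 0, 9, 0, 0],
  [0, 0, 9, 0, 0],
])

```text
clock: 4.32
position: [422.6, -4.3, 110.9]
tool_rot: [[-0.77, 0.638, -0.003], [0.638, 0.77, -0.0], [0.002, -0.002, -1.0]]
force: [-0.1, -0.8, -4.9]
width: 10.8
```

Run:
```python
from h import *
s=ctrl.get_state(); print(s['position'],s['tool_rot'],s['width'],s['force'])
c=grab('wrist','w2'); hsv=cv2.cvtColor(c['image'],cv2.COLOR_BGR2HSV)
print(rect(c,cv2.inRange(hsv,(0,0,150),(180,60,255)),(150,100,410,330),s['position'][2]-22.5+8))
cv2.imwrite('pics/w2b.png',c['image'])
```

```text
[422.63385067  -4.33230506 110.85266174] [[-7.69769028e-01  6.38315222e-01 -3.05298916e-03]
 [ 6.38318621e-01  7.69772242e-01 -1.84949285e-04]
 [ 2.23205037e-03 -2.09114806e-03 -9.99995323e-01]] 10.805710318418582 [-0.14686405 -0.7617414  -4.86743458]
((418.4195861816406, -1.3506507873535156), (69.94865417480469, 98.81532287597656), 50.315101623535156)
```

View pics/w2b.png

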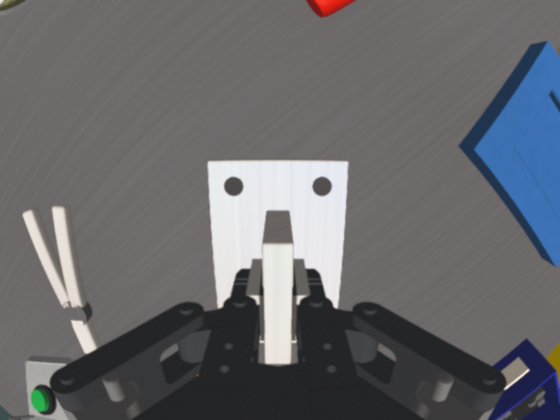

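The bracket hangs level, with its far edge at row 160 between columns 208 and 348. I'll work out its offset in the grip from that edge.

Run:
```python
from h import *
c=load('w2'); g=c['image'].mean(2)
# subpixel far edge row
rows=[]
for u in range(245,312,6):
    col=g[150:172,u]; i=np.argmax(np.diff(col)); d=np.diff(col)[max(0,i-2):i+3]; rows.append(150+max(0,i-2)+(d*np.arange(len(d))).sum()/d.sum()+.5)
v=np.median(rows); print(rows[:3],v)
Z=110.85-22.5+8
for z in (Z-1,Z,Z+1):
  L=px2w(c,212,v,z,True);Rr=px2w(c,344,v,z,True); E=(px2w(c,278,v,z,True)); print(z,E)
  p=np.array([422.63,-4.33]); x=np.array([-.7698,.6383]); y=np.array([.6383,.7698])
  d=E[:2]-p; print('edge along tool x',d@x,'y',d@y,'bracket centre offset along x', d@x-np.sign(d@x)*55)
# width check at row 200
r=c['image'].mean(2)[200]; e=np.diff(r); i=np.argmax(e[195:230])+195.5; j=np.argmin(e[330:360])+330.5
A=px2w(c,i,200,Z,True)[:2];B=px2w(c,j,200,Z,True)[:2]; print(np.linalg.norm(A-B),'mid y off',((A+B)/2-p)@y)
q=np.array([549.3,240.0]); print('j')
```

```text
[np.float64(160.02956989247312), np.float64(160.05191256830602), np.float64(160.0414364640884)] 160.03550317828075
95.35 [380.89357613  30.145332    95.35      ]
edge along tool x 54.1343035113867 y -0.10124878645289215 bracket centre offset along x -0.8656964886133025
96.35 [380.79788922  30.22502854  96.35      ]
edge along tool x 54.25883359451576 y -0.10097534097060645 bracket centre offset along x -0.7411664054842433
97.35 [380.70220231  30.30472508  97.35      ]
edge along tool x 54.38336367764481 y -0.1007018954883172 bracket centre offset along x -0.6166363223551912
68.87395383461309 mid y off -0.3614816807255856
j
```

Request:
play_rows([
  [3, 5, 0, 10, 0],
  [6, 11, 0, 20, 0],
  [9, 17, 0, 30, 0],
  [11, 21, 0, 40, 0],
  [12.6, 24.4, 0, 48, 0],
  [12.6, 24.4, 0, 51.4, 0],
  [12.6, 24.4, 0, 51.4, 0],
  [12.6, 24.4, 0, 51.4, 0],
])

```text
clock: 5.38
position: [549.3, 239.2, 112.0]
tool_rot: [[-0.979, -0.202, -0.001], [-0.202, 0.979, -0.001], [0.001, -0.001, -1.0]]
force: [0.2, 0.7, -4.2]
width: 11.0
```

Request:
play_rows([
  [0, 0, -2, 0, 0],
  [0, 0, -4, 0, 0],
  [0, 0, -4, 0, 0],
  [0, 0, -4, 0, 0],
  [0, 0, -4, 0, 0],
])

```text
clock: 6.0
position: [550.1, 240.0, 73.8]
tool_rot: [[-0.979, -0.204, 0.001], [-0.204, 0.979, 0.001], [-0.001, 0.001, -1.0]]
force: [0.5, 0.8, -3.3]
width: 10.9
```

Run:
```python
from h import *
s=ctrl.get_state(); print(s['position'],s['tool_rot'],s['width'],s['force'],s['joint_positions'])
c=grab('wrist','w3')
R=lambda a:np.array([[np.cos(a),-np.sin(a)],[np.sin(a),np.cos(a)]])
for lx,ly in((-57,-37),(-57,37),(57,-37),(57,37),(-90,-70),(-90,70),(90,-70),(90,70)):
    p=np.array([549.3,240.])+R(np.radians(11.7))@np.array([lx,ly]); print(lx,ly,w2px(c,[*p,26],True).round(1))
cv2.imwrite('pics/w3b.png',cv2.resize(c['image'],(800,600),interpolation=cv2.INTER_CUBIC))
```

```text
[550.12161816 240.02666724  73.75278121] [[-9.79065137e-01 -2.03542982e-01  1.30858113e-03]
 [-2.03541941e-01  9.79065827e-01  8.85886407e-04]
 [-1.46150303e-03  6.00989352e-04 -9.99998751e-01]] 10.850654380050797 [ 0.50617418  0.80373804 -3.31349593] [ 7.45098101e-01  7.80935774e-02 -1.63785221e-01  2.43304037e-04
 -1.32735503e+00 -2.11097799e+00]
-57 -37 [215.6 148.1]
-57 37 [340.9 148.2]
57 -37 [225.6 313.5]
57 37 [330.5 313.4]
-90 -70 [161.3  96.2]
-90 70 [395.1  96.5]
90 -70 [187.1 346.2]
90 70 [368.8 346.1]
```

View pics/w3b.png

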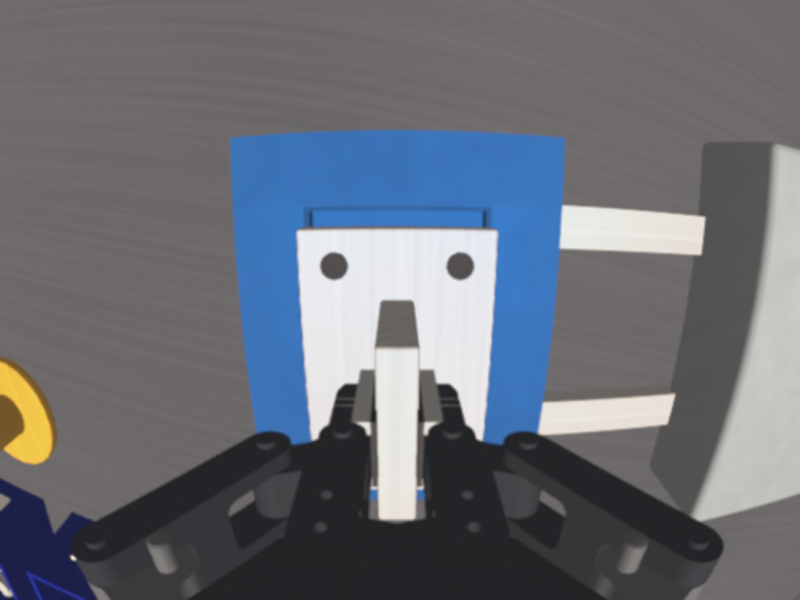

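The bracket is held over the pocket, with side gaps about even. The block corners (230,138) and (563,138) agree with the prediction to under 1 px. I'll take a subpixel check before lowering.

Run:
```python
from h import *
c=load('w3'); im=c['image'].astype(float); g=im.mean(2)
print('col 278 rows 85..168', g[85:168,250:270].mean(1).round(0).tolist())
print('row150 cols 205..225',g[149:153,205:228].mean(0).round(0).tolist(),'335..352',g[149:153,330:352].mean(0).round(0).tolist())
r=im[175:180,:,2].mean(0); e=np.diff(r); print('plate edges', 195+np.argmax(e[195:230])+.5, 330+np.argmin(e[330:360])+.5)
r=im[250:256,:,2].mean(0); e=np.diff(r); print('plate edges250', 195+np.argmax(e[195:230])+.5, 330+np.argmin(e[330:360])+.5)
p=np.array([550.12,240.03]); x=np.array([-.979,-.2035]); y=np.array([-.2035,.979])
for n,v,z in(('block',96.5,26),('pocketline',146,26),('pocket148',148,26),('plate top',161,73.75-22.5+8)):
    print(n,(px2w(c,260,v,z,True)[:2]-p)@x)
for n,u,v in(('pkL',214,151),('pkR',343,151)): print(n,(px2w(c,u,v,26,True)[:2]-p)@y)
```

```text
col 278 rows 85..168 [105.0, 105.0, 106.0, 106.0, 106.0, 110.0, 118.0, 118.0, 119.0, 119.0, 119.0, 119.0, 119.0, 119.0, 119.0, 118.0, 118.0, 118.0, 118.0, 118.0, 118.0, 118.0, 118.0, 118.0, 118.0, 118.0, 118.0, 118.0, 118.0, 118.0, 118.0, 118.0, 118.0, 118.0, 118.0, 118.0, 119.0, 119.0, 119.0, 119.0, 119.0, 120.0, 120.0, 120.0, 120.0, 120.0, 121.0, 121.0, 120.0, 120.0, 120.0, 120.0, 121.0, 121.0, 121.0, 121.0, 121.0, 121.0, 119.0, 110.0, 106.0, 109.0, 117.0, 123.0, 124.0, 124.0, 124.0, 124.0, 124.0, 124.0, 124.0, 124.0, 123.0, 114.0, 124.0, 177.0, 218.0, 231.0, 235.0, 235.0, 235.0, 235.0, 235.0]
row150 cols 205..225 [123.0, 123.0, 124.0, 123.0, 124.0, 124.0, 121.0, 112.0, 103.0, 101.0, 97.0, 82.0, 69.0, 88.0, 112.0, 121.0, 124.0, 124.0, 124.0, 124.0, 125.0, 124.0, 125.0] 335..352 [126.0, 126.0, 126.0, 126.0, 125.0, 126.0, 122.0, 105.0, 77.0, 68.0, 86.0, 99.0, 104.0, 110.0, 121.0, 128.0, 129.0, 129.0, 129.0, 129.0, 129.0, 129.0]
plate edges 207.5 347.5
plate edges250 212.5 342.5
block 87.67381284360317
pocketline 58.61160653875549
pocket148 57.43057954809096
plate top 54.101858031873384
pkL -37.87041431044896
pkR 38.50968219332003
```

The pocket mouth is chamfered. The bracket is centred across to about 0.2 mm and needs about 1.5 mm towards -x.

Request:
play_rows([
  [-0.15, -0.02, -0.5, 0, 0],
  [-0.15, -0.02, -1.3, 0, 0],
  [-0.15, -0.02, -1.9, 0, 0],
  [-0.15, -0.02, -1.9, 0, 0],
  [-0.15, -0.02, -1.9, 0, 0],
  [-0.15, -0.02, -1.9, 0, 0],
])

```text
clock: 6.8
position: [548.3, 239.7, 54.2]
tool_rot: [[-0.979, -0.204, 0.0], [-0.204, 0.979, 0.0], [-0.001, 0.0, -1.0]]
force: [0.1, -0.6, -4.0]
width: 11.2
```

Run:
```python
from h import *
s=ctrl.get_state(); print(s['position'],s['force'])
c=grab('wrist','w4'); g=c['image'].astype(float).mean(2)
v=g[:,250:270].mean(1); print('rows 50..190', [(i,round(float(v[i+1]-v[i]))) for i in range(50,230) if abs(v[i+1]-v[i])>4])
h=g[215:220].mean(0); print([(i,round(float(h[i+1]-h[i]))) for i in range(180,380) if abs(h[i+1]-h[i])>6])
cv2.imwrite('pics/w4c.png',cv2.resize(c['image'][60:360,150:420],None,fx=2,fy=2,interpolation=cv2.INTER_CUBIC))
```

```text
[548.32823468 239.66565898  54.15295738] [ 0.08453163 -0.56524963 -4.03317339]
rows 50..190 [(90, 5), (91, 4), (149, -5), (150, -7), (152, 6), (153, 7), (157, -9), (158, 10), (159, 54), (160, 41), (161, 13), (209, -9), (210, -9)]
[(207, -8), (209, 41), (210, 65), (211, 17), (263, -7), (264, -47), (265, -58), (266, -20), (288, 15), (289, 52), (290, 53), (291, 11), (343, -16), (344, -62), (345, -43), (347, 11)]
```

View pics/w4c.png

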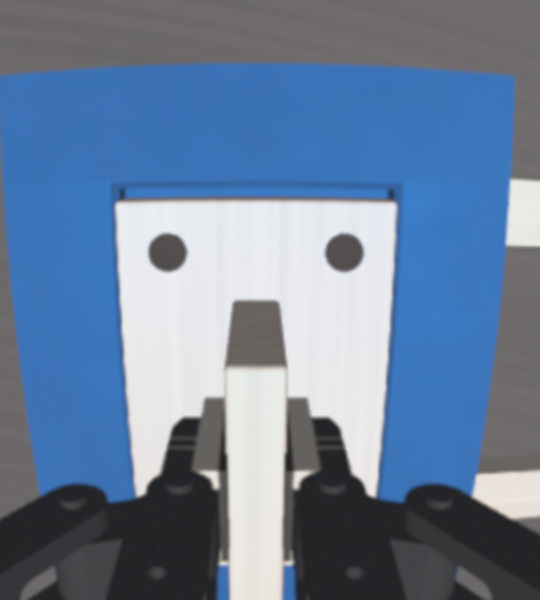

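The plate (crop corners (115,203) and (397,203)) sits centred over the pocket, about 5 mm above the block. I'll lower it gently.

Request:
play_rows([
  [0, 0, -0.3, 0, 0],
  [0, 0, -0.6, 0, 0],
  [0, 0, -0.9, 0, 0],
  [0, 0, -1.1, 0, 0],
  [0, 0, -1.3, 0, 0],
  [0, 0, -1.4, 0, 0],
  [0, 0, -1.4, 0, 0],
  [0, 0, -1.4, 0, 0],
])

```text
clock: 7.85
position: [548.2, 239.6, 39.9]
tool_rot: [[-0.979, -0.204, 0.0], [-0.204, 0.979, 0.0], [-0.0, 0.0, -1.0]]
force: [0.1, -0.7, -4.4]
width: 10.9
```

Force is still just the bracket's weight, so it's in the pocket with no jam and about 1 mm to go.

Request:
play_rows([
  [0, 0, -0.05, 0, 0],
  [0, 0, -0.1, 0, 0],
  [0, 0, -0.15, 0, 0],
  [0, 0, -0.15, 0, 0],
  [0, 0, -0.15, 0, 0],
])

```text
clock: 8.48
position: [548.2, 239.6, 39.1]
tool_rot: [[-0.979, -0.204, 0.0], [-0.204, 0.979, 0.0], [-0.0, 0.0, -1.0]]
force: [-4.8, -0.2, 4.5]
width: 11.3
```

Contact at 39.1 mm, against 39 mm expected when seated. Releasing.

Request:
play_rows([
  [0, 0, 0, 0, 30],
  [0, 0, 0, 0, 60],
  [0, 0, 0, 0, 70],
  [0, 0, 0, 0, 70],
  [0, 0, 0, 0, 70],
  [0, 0, 0, 0, 70],
])

```text
clock: 9.22
position: [548.2, 239.6, 38.3]
tool_rot: [[-0.979, -0.204, -0.0], [-0.204, 0.979, 0.0], [-0.0, 0.0, -1.0]]
force: [0.5, 0.6, -0.3]
width: 59.5
```

Request:
play_rows([
  [0, 0, 2, 0, 70],
  [0, 0, 6, 0, 70],
  [0, 0, 12, 0, 70],
  [0, 0, 16, 0, 70],
  [0, 0, 16, 0, 70],
  [0, 0, 16, 0, 70],
])

```text
clock: 9.98
position: [548.0, 239.6, 198.9]
tool_rot: [[-0.979, -0.204, 0.0], [-0.204, 0.979, 0.001], [-0.0, 0.001, -1.0]]
force: [0.5, 0.3, -1.9]
width: 59.7
```

Run:
```python
from h import *
s=ctrl.get_state(); print(s['position'],s['force'],s['joint_positions'])
c=grab('wrist','w5'); hsv=cv2.cvtColor(c['image'],cv2.COLOR_BGR2HSV)
for z in(24,26): print(z,rect(c,cv2.inRange(hsv,(0,0,160),(180,60,255)),(200,120,350,300),z))
print(rect(c,cv2.inRange(hsv,(100,100,120),(125,255,255)),(150,60,420,320),26))
cv2.imwrite('pics/w5c.png',cv2.resize(c['image'][80:320,150:420],None,fx=2.4,fy=2.4,interpolation=cv2.INTER_CUBIC))
```

```text
[547.99122137 239.62148741 198.8701273 ] [ 0.48178732  0.27650131 -1.92438425] [ 7.46689958e-01  3.33757834e-02  1.92046839e-02 -4.76456175e-04
 -1.55587686e+00 -2.11250273e+00]
24 ((548.3142700195312, 239.43663024902344), (110.35597229003906, 70.265869140625), 11.695294380187988)
26 ((547.8527221679688, 239.33816528320312), (109.66104125976562, 69.8233642578125), 11.695290565490723)
((548.7947387695312, 239.7791290283203), (180.01927185058594, 140.35841369628906), 11.728745460510254)
```

View pics/w5c.png

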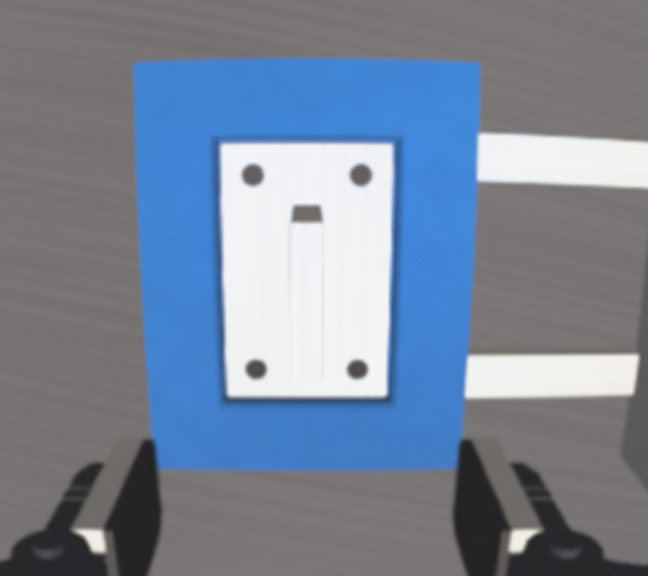

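The bracket is seated: 110.4 x 70.3 mm measured at z=24, yaw equal to the nest's, even gap all round. The hand is clear. Next is the start pod.

Request:
play_rows([
  [0, -6, 3, 0, 0],
  [-1, -60.5, 3, -30.7, 0],
  [-1, -60.5, 3, -30.7, 0],
  [-1, -60.5, 3, -30.7, 0],
  [-1, -60.5, 3, -30.7, 0],
  [-1, -60.5, 3, -30.7, 0],
  [-1, -60.5, 3, -30.7, 0],
  [-1, -60.5, 3, -30.7, 0],
])

```text
clock: 11.02
position: [539.4, -255.7, 226.8]
tool_rot: [[-0.946, 0.325, -0.002], [0.325, 0.946, 0.0], [0.002, -0.0, -1.0]]
force: [0.7, 0.1, 1.0]
width: 0.3
```

Request:
play_rows([
  [0, -5, 0, 0, 0],
  [0, -11, 0, 0, 0],
  [0, -11, 0, 0, 0],
  [0, -11, 0, 0, 0],
  [0, -11, 0, 0, 0],
])

```text
clock: 11.65
position: [540.4, -362.7, 228.0]
tool_rot: [[-0.946, 0.323, 0.0], [0.323, 0.946, 0.0], [-0.0, 0.0, -1.0]]
force: [-0.7, -0.4, -0.0]
width: 0.1
```

Run:
```python
from h import *
s=ctrl.get_state(); print(s['position'],s['tool_rot'],s['joint_positions'])
c=grab('wrist','w6'); grab('top','top6'); grab('scene','scene6')
cv2.imwrite('pics/w6b.png',cv2.resize(c['image'],(800,600),interpolation=cv2.INTER_CUBIC))
```

```text
[ 540.39973335 -362.69299547  227.98900121] [[-9.46232918e-01  3.23486107e-01  5.32297465e-05]
 [ 3.23486111e-01  9.46232907e-01  1.46008392e-04]
 [-3.13605147e-06  1.55377031e-04 -9.99999988e-01]] [-2.84482585e-01  1.75281860e-01  2.24534573e-01 -1.55267596e-04
 -1.62003893e+00 -1.61573276e+00]
```

View pics/w6b.png

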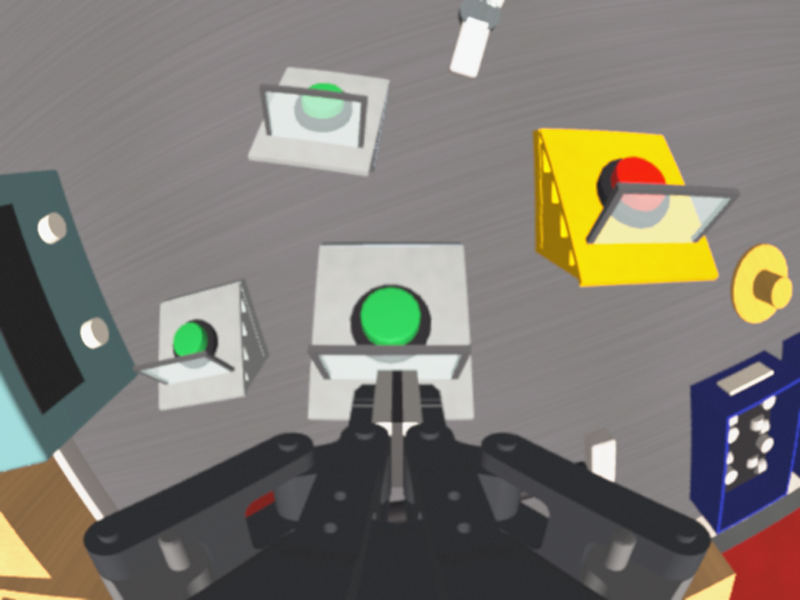

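The green button is in full view at (391,316), with its visor edge running from (310,348) to (470,348). The yellow pod is well to the right. I'll fit the pod pose to the green disc, the visor rim and the front edge.

```bash
cat > fit.py <<'E'
from h import *
from scipy.optimize import least_squares
c=load('w6'); im=c['image']; hsv=cv2.cvtColor(im,cv2.COLOR_BGR2HSV)
m=cv2.inRange(hsv,(45,150,90),(85,255,255)); b=np.zeros_like(m); b[190:260,235:315]=m[190:260,235:315]
k=max(cv2.findContours(b,cv2.RETR_EXTERNAL,cv2.CHAIN_APPROX_NONE)[0],key=cv2.contourArea)[:,0].astype(float)
print('green bbox',k.min(0),k.max(0))
dk=(im.max(2)<110)
print('rim rows/cols: ',[(r,np.flatnonzero(dk[r,210:335])[[0,-1]]+210) for r in (241,243,245,247) if dk[r,210:335].any()])
col=im[:,240:246].mean((1,2)).astype(int); print('col243 rows160-180',col[160:182],'rows 236-256',col[236:270])
row=im[180].mean(1).astype(int); print('row180 L',row[212:232],'R',row[318:338])
# model
def frame(p):
    x,y,z,a=p; h=np.array([np.cos(a),np.sin(a),0]); Z=np.array([0,0,1.])
    n=np.sin(np.radians(40))*h+np.cos(np.radians(40))*Z; u=-np.cos(np.radians(40))*h+np.sin(np.radians(40))*Z
    return np.array([x,y,z]),n,u,np.cross(n,u)
def rimline(p,out): 
    P,n,u,w=frame(p); return [w2px(c,P+out*n+36*u+s*45*w,True) for s in(1,-1)]
kk=k[k[:,1]<238]
def res(p):
    P,n,u,w=frame(p); t=np.linspace(0,2*np.pi,240)
    E=np.array([w2px(c,P+20*n+20*(np.cos(q)*u+np.sin(q)*w),True) for q in t])
    d=np.sqrt(((kk[:,None]-E[None])**2).sum(2)).min(1)
    return d
if __name__=='__main__':
    best=None
    for z in (55,60,64,68,72):
        f=lambda q:np.r_[res([q[0],q[1],z,q[2]])]
        r=least_squares(f,[555,-372,np.radians(161)],x_scale=[10,10,.1],diff_step=1e-4)
        p=[r.x[0],r.x[1],z,r.x[2]]; P,n,u,w=frame(p)
        print(z,r.x.round(3),'rms',np.sqrt((r.fun**2).mean()).round(2),'rim',[q.round(1) for q in rimline(p,60)],'top',(P+20*n).round(1))
E
python3 fit.py
```

```text
green bbox [252. 201.] [294. 240.]
rim rows/cols:  [(241, array([250, 297])), (247, array([220, 220]))]
col243 rows160-180 [136 136 136 134 135 135 135 134 129 113 114 152 196 203 202 203 204 204
 204 204 204 204] rows 236-256 [209 210 210 209 201 170 128 112 112 111 110 120 164 214 229 232 232 232
 232 232 232 232 232 232 232 232 232 231 229 220 212 210 210 210]
row180 L [134 133 133 133 134 134 133 133 133 136 156 187 201 204 203 202 200 201
 200 199] R [201 202 203 201 203 199 184 156 136 132 132 132 132 132 132 131 132 133
 133 133]
55 [ 572.483 -377.895    2.871] rms 0.81 rim [array([327. , 239.5]), array([218. , 245.4])] top [ 560.1 -374.5   70.3]
60 [ 571.19  -377.069    2.897] rms 0.68 rim [array([328.1, 238.7]), array([217.1, 247.4])] top [ 558.7 -374.    75.3]
64 [ 569.38  -378.77     2.709] rms 0.6 rim [array([328., 249.]), array([215.4, 238.1])] top [ 557.7 -373.4   79.3]
68 [ 569.107 -376.197    2.902] rms 0.7 rim [array([329.8, 239.4]), array([215.4, 248.9])] top [ 556.6 -373.1   83.3]
72 [ 568.12  -375.641    2.915] rms 0.85 rim [array([330.7, 239.3]), array([214.6, 250.3])] top [ 555.6 -372.7   87.3]
```

Request:
play_rows([
  [0.28, -0.58, -3, 0, 0],
  [0.28, -0.58, -6, 0, 0],
  [0.28, -0.58, -7.8, 0, 0],
  [0.28, -0.58, -7.8, 0, 0],
  [0.28, -0.58, -7.8, 0, 0],
  [0.28, -0.58, -7.8, 0, 0],
])

```text
clock: 12.55
position: [543.5, -369.8, 151.6]
tool_rot: [[-0.946, 0.325, 0.002], [0.325, 0.946, -0.001], [-0.002, -0.0, -1.0]]
force: [-0.3, -0.1, -1.5]
width: 0.1
```

Run:
```python
from h import *
import fit
s=ctrl.get_state(); print(s['position'],s['tool_rot'])
c=grab('wrist','w7'); im=c['image']; fit.c=c
for z in(62,64):
    p=[570.0-.3*(z-62),-377.9+.1*(z-62),z,2.81]; P,n,u,w=fit.frame(p); print('P',P,'T',P+20*n,'rim pred',fit.rimline(p,60),'btn top c',w2px(c,P+20*n,True))
im2=im.copy()
for s_ in np.linspace(-45,45,40):
    cv2.circle(im2,tuple(int(round(v)) for v in w2px(c,P+60*n+36*u+s_*w,True)),0,(0,0,255),-1)
for q in np.linspace(0,6.28,80):
    cv2.circle(im2,tuple(int(round(v)) for v in w2px(c,P+20*n+20*(np.cos(q)*u+np.sin(q)*w),True)),0,(255,0,255),-1)
cv2.imwrite('pics/w7c.png',cv2.resize(im2[130:400,130:430],None,fx=2.2,fy=2.2,interpolation=cv2.INTER_NEAREST))
```

```text
green bbox [252. 201.] [294. 240.]
rim rows/cols:  [(241, array([250, 297])), (247, array([220, 220]))]
col243 rows160-180 [136 136 136 134 135 135 135 134 129 113 114 152 196 203 202 203 204 204
 204 204 204 204] rows 236-256 [209 210 210 209 201 170 128 112 112 111 110 120 164 214 229 232 232 232
 232 232 232 232 232 232 232 232 232 231 229 220 212 210 210 210]
row180 L [134 133 133 133 134 134 133 133 133 136 156 187 201 204 203 202 200 201
 200 199] R [201 202 203 201 203 199 184 156 136 132 132 132 132 132 132 131 132 133
 133 133]
[ 543.5453461  -369.81443262  151.57733496] [[-9.45807116e-01  3.24721459e-01  2.20768114e-03]
 [ 3.24720014e-01  9.45809666e-01 -9.93957936e-04]
 [-2.41080563e-03 -2.23214238e-04 -9.99997069e-01]]
P [ 570.  -377.9   62. ] T [ 557.84456419 -373.71481843   77.32088886] rim pred [array([357.1037328 , 282.89151125]), array([202.30966478, 282.98337775])] btn top c [279.32773901 245.44837812]
P [ 569.4 -377.7   64. ] T [ 557.24456419 -373.51481843   79.32088886] rim pred [array([357.95754649, 283.59600086]), array([201.48343401, 283.69172677])] btn top c [279.33736325 245.69782493]
```

View pics/w7c.png

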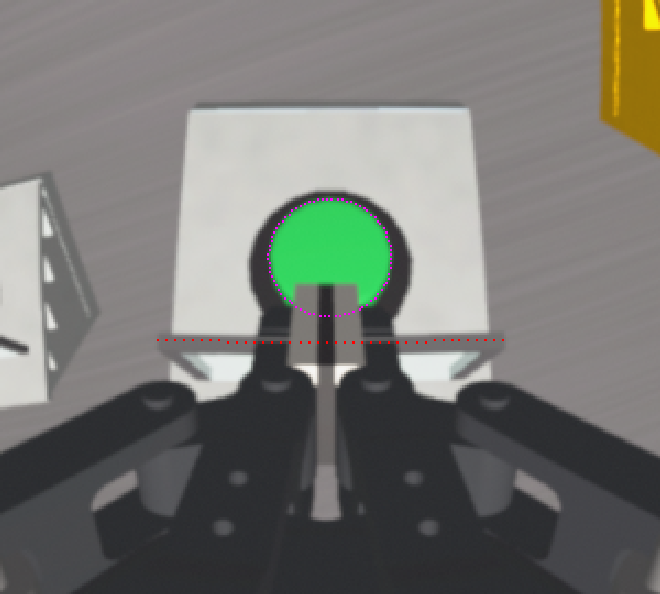

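The model overlay matches both the green disc and the visor rim, and the closed fingertips stand in front of the rim, over the lower half of the button. I'll descend to just above contact.

Request:
play_rows([
  [-0.1, 0.04, -1.5, 0, 0],
  [-0.1, 0.04, -3.5, 0, 0],
  [-0.1, 0.04, -5.5, 0, 0],
  [-0.1, 0.04, -6.8, 0, 0],
  [-0.1, 0.04, -7, 0, 0],
  [-0.1, 0.04, -7, 0, 0],
  [-0.1, 0.04, -7, 0, 0],
])

```text
clock: 13.48
position: [542.4, -369.4, 80.9]
tool_rot: [[-0.946, 0.325, 0.001], [0.325, 0.946, -0.001], [-0.002, -0.0, -1.0]]
force: [-0.1, -0.2, -0.1]
width: 0.2
```

Request:
play_rows([
  [0, 0, -0.2, 0, 0],
  [0, 0, -0.4, 0, 0],
  [0, 0, -0.6, 0, 0],
  [0, 0, -0.8, 0, 0],
  [0, 0, -0.8, 0, 0],
])

```text
clock: 14.1
position: [542.0, -369.3, 72.2]
tool_rot: [[-0.946, 0.325, 0.0], [0.325, 0.946, -0.0], [-0.0, -0.0, -1.0]]
force: [-0.1, 0.3, 3.3]
width: -0.2
```

Request:
play_rows([
  [0, 0, -0.1, 0, 0],
  [0, 0, -0.2, 0, 0],
  [0, 0, -0.3, 0, 0],
  [0, 0, -0.3, 0, 0],
])

```text
clock: 14.6
position: [542.0, -369.3, 69.1]
tool_rot: [[-0.946, 0.325, 0.0], [0.325, 0.946, -0.0], [-0.0, -0.0, -1.0]]
force: [-1.2, -0.0, 4.5]
width: 0.2
```

Contact began at about 74 mm as predicted, and the spring force is rising. Full travel should come at around 63–64.

Request:
play_rows([
  [0, 0, -0.1, 0, 0],
  [0, 0, -0.2, 0, 0],
  [0, 0, -0.3, 0, 0],
  [0, 0, -0.4, 0, 0],
  [0, 0, -0.4, 0, 0],
])

```text
clock: 15.22
position: [542.0, -369.5, 67.1]
tool_rot: [[-0.946, 0.325, 0.001], [0.325, 0.946, -0.001], [-0.001, -0.001, -1.0]]
force: [-4.7, 2.5, 12.2]
width: 0.4
```

Force rose to 12 N sooner than predicted, so it is either the button bottoming or something else in contact. I'll measure the button travel from the wrist image.

```bash
python3 - <<'E' | grep -v -e '^green' -e '^rim' -e col243 -e ' 204' -e 200
from h import *
import fit
s=ctrl.get_state(); print(s['position'],s['force'])
c8=grab('wrist','w8'); t8=grab('top','top8'); sc=grab('scene','scene8')
for tag in('w6','w7','w8'):
    c=load(tag); hsv=cv2.cvtColor(c['image'],cv2.COLOR_BGR2HSV); m=cv2.inRange(hsv,(45,150,90),(85,255,255))
    P,n,u,w=fit.frame([569.6,-377.75,63.3,2.81]); ce=w2px(c,P+16*n,True); b=np.zeros_like(m); x,y=ce.astype(int); b[y-70:y+60,x-70:x+70]=m[y-70:y+60,x-70:x+70]
    k=max(cv2.findContours(b,cv2.RETR_EXTERNAL,cv2.CHAIN_APPROX_NONE)[0],key=cv2.contourArea)[:,0].astype(float)
    lo,hi=k.min(0),k.max(0); k=k[k[:,1]<lo[1]+0.5*(hi[0]-lo[0])]
    out=[]
    for tr in np.arange(-1,10,.5):
        best=9
        E=np.array([w2px(c,P+(20-tr)*n+20*(np.cos(q)*u+np.sin(q)*w),True) for q in np.linspace(0,6.28,240)])
        d=np.sqrt(((k[:,None]-E[None])**2).sum(2)).min(1); out.append((np.sqrt((d**2).mean()),tr))
    print(tag,'bbox',lo,hi,'best travel',min(out))
cv2.imwrite('pics/w8c.png',cv2.resize(c8['image'][90:390,100:460],None,fx=2,fy=2,interpolation=cv2.INTER_CUBIC))
E
```

```text
232 232 232 232 232 232 232 232 232 231 229 220 212 210 210 210]
 133 133]
[ 541.99901932 -369.47932766   67.05300018] [-4.72251654  2.4620292  12.16032757]
w6 bbox [252. 201.] [294. 240.] best travel (np.float64(0.4584099360062294), np.float64(0.5))
w7 bbox [252. 220.] [307. 268.] best travel (np.float64(0.4521842811093952), np.float64(1.0))
w8 bbox [273. 342.] [283. 356.] best travel (np.float64(11.84436918858659), np.float64(9.5))
```

Run:
```python
from h import *
import cv2
w=load('w8')['image']; s=load('scene8'); t=load('top8')
a=cv2.resize(w[150:420,110:450],(800,int(800*270/340)))[:390]
a=cv2.resize(w[160:420,110:450],(510,390))
X=[555,-373,90]
u,v=w2px(s,X).astype(int); b=cv2.resize(s['image'][max(0,v-30):v+30,u-36:u+36],(290,242),interpolation=cv2.INTER_CUBIC)
u2,v2=w2px(t,X).astype(int); d=cv2.resize(t['image'][v2-30:v2+30,u2-36:u2+36],(290,242),interpolation=cv2.INTER_CUBIC)
M=np.zeros((600,800,3),np.uint8); M[:390,:510]=a; M[:242,510:]=b; M[250:492,510:]=d
cv2.imwrite('pics/mos.png',M)
```

```text
(no output)
```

View pics/mos.png

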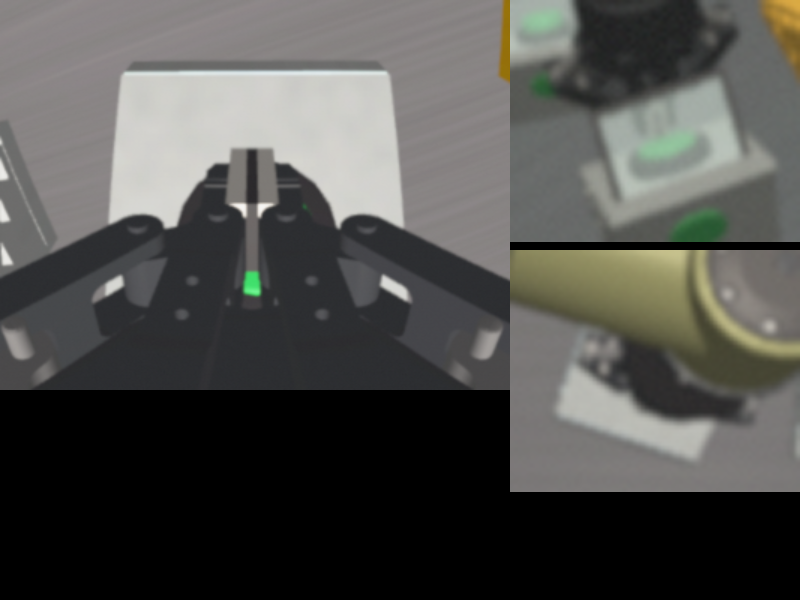

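The last picture shows the fingers on the lower half of the button, with the gripper near the visor's top edge. From the scene camera the button is visible through the visor, so I'll compare its shift with the pre-press picture.

```bash
cat > trav.py <<'E'
import sys
from h import *
P=np.array([569.6,-377.75,63.3]);a=2.81;h=np.array([np.cos(a),np.sin(a),0]);n=.643*h+np.array([0,0,.766])
def roi(tag):
    c=load(tag); u,v=w2px(c,P+14*n).astype(int); im=c['image'][v-14:v+15,u-16:u+17].astype(float); return c,im
def go(tag):
    c0,i0=roi('scene0'); c1,i1=roi(tag)
    print('expected px shift 8mm',w2px(c0,P+12*n)-w2px(c0,P+20*n))
    for k,i in(('0',i0),(tag,i1)):
        g=i[:,:,1]-i[:,:,2]; w=np.clip(g-15,0,None); y,x=np.mgrid[:g.shape[0],:g.shape[1]]
        print(k,'centroid',(w*x).sum()/w.sum(),(w*y).sum()/w.sum(),'area',(w>0).sum()); 
        f=g[:,12:21].mean(1); print(f.round().astype(int).tolist())
if __name__=='__main__': go(sys.argv[1])
E
python3 trav.py scene8; python3 trav.py scene6
```

```text
expected px shift 8mm [0.82273037 2.79798922]
0 centroid 16.049348869088416 13.070253598355038 area 140
[1, 2, 4, 7, 9, 9, 9, 10, 16, 27, 37, 45, 48, 48, 47, 45, 40, 29, 18, 11, 9, 8, 8, 7, 6, 4, 3, 2, 1]
scene8 centroid 16.568592057761734 14.68592057761733 area 92
[0, 2, 4, 7, 8, 9, 9, 9, 9, 9, 10, 15, 24, 34, 43, 46, 42, 32, 20, 11, 8, 8, 8, 8, 6, 4, 3, 2, 2]
expected px shift 8mm [0.82273037 2.79798922]
0 centroid 16.049348869088416 13.070253598355038 area 140
[1, 2, 4, 7, 9, 9, 9, 10, 16, 27, 37, 45, 48, 48, 47, 45, 40, 29, 18, 11, 9, 8, 8, 7, 6, 4, 3, 2, 1]
scene6 centroid 16.048957988752896 13.091630830301025 area 144
[1, 2, 4, 7, 8, 9, 10, 11, 17, 27, 39, 45, 49, 49, 48, 46, 40, 31, 19, 11, 9, 8, 8, 7, 6, 4, 2, 1, 1]
```

The force increment points along the button normal, about 29° off vertical, which fits a 40° face with friction. N ≈ 5 N was already there at z=69. Both suggest a hard stop at the button's bottom. I'll push slightly further to confirm, then release.

Request:
play_rows([
  [0, 0, -0.1, 0, 0],
  [0, 0, -0.1, 0, 0],
  [0, 0, -0.1, 0, 0],
])

```text
clock: 15.75
position: [541.9, -369.5, 66.6]
tool_rot: [[-0.946, 0.324, 0.001], [0.324, 0.946, -0.001], [-0.001, -0.001, -1.0]]
force: [-7.0, 4.9, 14.7]
width: -0.0
```

Run:
```python
from h import *
s=ctrl.get_state(); print(s['position'],s['force'],s['ft_torque']); grab('scene','scene9')
i0=load('scene6');
import trav
for tag in('scene0','scene6','scene8','scene9'):
    c,i=trav.roi(tag); g=i[:,:,1]-i[:,:,2]
    for a,b in((8,10),(10,12),(20,22),(22,24)):
        f=g[:,a:b].mean(1); print(tag,a,f[6:22].round().astype(int).tolist())
```

```text
[ 541.86746108 -369.52967078   66.64823488] [-6.98113779  4.89064834 14.71400541] [ 1.31582824  1.67631071 -0.01450977]
scene0 8 [8, 10, 9, 10, 10, 13, 20, 24, 24, 20, 17, 14, 10, 8, 8, 8]
scene0 10 [10, 10, 10, 10, 16, 28, 39, 43, 42, 39, 36, 28, 20, 12, 9, 8]
scene0 20 [9, 12, 22, 34, 44, 46, 46, 46, 42, 34, 22, 12, 9, 8, 8, 8]
scene0 22 [9, 11, 16, 23, 28, 32, 34, 34, 30, 20, 12, 8, 8, 8, 8, 8]
scene6 8 [8, 9, 10, 10, 10, 14, 19, 24, 24, 20, 18, 15, 10, 9, 8, 8]
scene6 10 [9, 9, 9, 11, 16, 28, 39, 44, 44, 40, 36, 30, 20, 12, 8, 8]
scene6 20 [8, 12, 22, 35, 46, 48, 48, 46, 44, 36, 22, 14, 9, 8, 8, 8]
scene6 22 [10, 10, 15, 23, 29, 32, 35, 35, 30, 21, 12, 9, 7, 8, 8, 8]
scene8 8 [8, 10, 9, 10, 9, 10, 10, 10, 10, 13, 14, 14, 11, 10, 8, 8]
scene8 10 [8, 10, 9, 10, 9, 9, 10, 13, 20, 30, 36, 33, 22, 12, 8, 8]
scene8 20 [9, 9, 10, 10, 14, 24, 38, 45, 46, 39, 24, 12, 8, 8, 8, 8]
scene8 22 [10, 9, 9, 10, 14, 21, 30, 37, 34, 22, 13, 10, 8, 8, 9, 6]
scene9 8 [8, 9, 9, 10, 9, 10, 10, 10, 10, 12, 14, 13, 11, 8, 8, 10]
scene9 10 [8, 10, 8, 9, 10, 10, 10, 12, 20, 31, 36, 34, 22, 12, 10, 7]
scene9 20 [9, 10, 9, 10, 14, 24, 38, 45, 45, 38, 24, 14, 9, 8, 7, 8]
scene9 22 [10, 10, 10, 10, 12, 20, 32, 38, 33, 23, 12, 9, 8, 8, 8, 8]
```

The edges at the button's sides, where the fingers don't hide it, shifted about 3 px against 2.8 px expected for 8 mm. They did not move with the extra push, so the button is fully down. Releasing it and backing away.

Request:
play_rows([
  [0, 0, 0.8, 0, 0],
  [-0.2, 0.1, 2, 0, 0],
  [-0.3, 0.1, 5, 0, 0],
  [-0.3, 0.1, 9, 0, 0],
  [-0.3, 0.1, 13, 0, 0],
  [-0.3, 0.1, 16, 0, 0],
  [-0.3, 0.1, 16, 0, 0],
  [-0.3, 0.1, 16, 0, 0],
])

```text
clock: 16.8
position: [539.0, -367.8, 222.8]
tool_rot: [[-0.946, 0.325, -0.001], [0.325, 0.946, 0.001], [0.001, 0.001, -1.0]]
force: [-0.1, -0.2, -0.5]
width: 0.0
```

Run:
```python
from h import *
s=ctrl.get_state(); print(s['clock'],s['position'],s['force']); grab('scene','scene10'); grab('top','top10'); grab('wrist','w10')
import trav; trav.go('scene10')
# changed regions elsewhere vs. start
for a,b in(('scene0','scene10'),('top0','top10')):
    d=cv2.absdiff(cv2.GaussianBlur(load(a)['image'],(5,5),0),cv2.GaussianBlur(load(b)['image'],(5,5),0)).max(2)>40
    n,_,st,ce=cv2.connectedComponentsWithStats(d.astype(np.uint8)); print(a,[(st[i,:4].tolist(),int(st[i,4])) for i in range(1,n) if st[i,4]>8])
c=load('top10'); hsv=cv2.cvtColor(c['image'],cv2.COLOR_BGR2HSV)
print(rect(c,cv2.inRange(hsv,(0,0,150),(180,60,255)),(125,150,165,215),24,False))
```

```text
16.8 [ 539.02701641 -367.77926333  222.81197359] [-0.13871151 -0.24398105 -0.52493961]
expected px shift 8mm [0.82273037 2.79798922]
0 centroid 16.049348869088416 13.070253598355038 area 140
[1, 2, 4, 7, 9, 9, 9, 10, 16, 27, 37, 45, 48, 48, 47, 45, 40, 29, 18, 11, 9, 8, 8, 7, 6, 4, 3, 2, 1]
scene10 centroid 16.03774834437086 13.089403973509933 area 142
[1, 2, 4, 7, 9, 9, 9, 11, 17, 27, 38, 46, 49, 49, 49, 46, 40, 31, 19, 11, 8, 8, 8, 7, 6, 5, 3, 2, 1]
scene0 [([201, 0, 82, 58], 1867), ([0, 7, 180, 179], 8994), ([0, 26, 19, 33], 340), ([54, 48, 5, 5], 10), ([67, 50, 6, 3], 14), ([163, 65, 71, 155], 4025), ([213, 65, 47, 38], 1089), ([257, 81, 68, 30], 959), ([191, 88, 15, 6], 53), ([347, 152, 40, 29], 688), ([276, 169, 25, 31], 600)]
top0 [([254, 77, 137, 53], 2455), ([329, 89, 7, 6], 33), ([404, 104, 31, 30], 526), ([166, 115, 141, 255], 9190), ([305, 120, 111, 59], 2244), ([384, 132, 17, 19], 42), ([253, 150, 5, 16], 29), ([300, 156, 4, 8], 13), ([128, 160, 32, 43], 1056), ([241, 180, 3, 9], 11), ([296, 189, 3, 7], 16), ([205, 191, 43, 99], 1278), ([242, 213, 305, 207], 16255), ([334, 285, 38, 26], 131), ([489, 296, 3, 7], 14), ([203, 303, 4, 11], 27), ([293, 312, 39, 28], 136), ([517, 322, 10, 20], 112), ([327, 328, 86, 63], 552), ([214, 330, 6, 3], 13), ([115, 342, 43, 16], 404), ([524, 342, 8, 24], 49), ([135, 346, 41, 74], 762), ([100, 364, 31, 33], 495), ([162, 366, 69, 54], 1702), ([210, 367, 25, 12], 154)]
((549.270751953125, 241.71913146972656), (113.20611572265625, 74.33866882324219), 11.801522254943848)
```

```bash
python3 -c "
from station import ctrl
print(ctrl.hand_in())"
```

```text
the job is handed in; nothing more can be done
None
```

The bracket is in the nest pocket and the green button has been pressed and released. I handed the job in at about 17 s on the clock, with the arm clear of everything.

**Bracket:** I gripped it by the ear, lowered it until it touched at 39.1 mm (39.0 mm expected for fully home), and let go. From close by it then measured 110.4 x 70.3 mm at the height of a seated plate. Its yaw matches the nest to 0.03°, and the gap is even all round. The final top view agreed to about 2 mm.

**Green button:** I pressed it on the largest of the three grey boxes, going in front of the visor with closed fingers.
- **Fully down:** it hit a hard stop about 4 mm higher than I had predicted. I took that as bottomed: the force direction fitted the button face, the button's edges shifted about 3 px (2.8 px expected for 8 mm), and a further push did not move it.
- **Failed check:** the wrist-camera measurement of the button travel failed because the fingers hid the button.
- **Released:** in the last picture it is back at its starting height.

**Other items:** I never approached the red button. A before/after scene comparison showed nothing at the flange or the screwdriver. The area around the pliers overlapped the arm's own change, so I did not check them separately. The highest force reading after a move was about 17 N, during the press.

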